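Stand the sample tube and the spatula in their holder cups

ROBOT

A 7-joint arm with a two-finger parallel gripper is mounted at the origin on a cart in front of the work surface, level with it; the furniture and walls round the work are solid. World frame = base frame: x ahead of the robot, y to its left, z up, the work surface at z = 0. Lengths are in m, angles in rad, forces in N, time in s.
With the tool pointing down it reaches from about 0.4 to 0.9 m from the base axis. Payload 5.5 kg.
Tool frame: the origin (TCP) lies midway between the tips of the shut fingers; the grasp point (between the pads) lies 19 mm behind it; z points along the fingers, y is the line along which they close (so a half turn about z gives the same grasp; the last joint's range is limited). The gripper opens to 92 mm and grips with 3 to 60 N. Pads are 19 mm wide; open, the fingers measure 130 mm over their backs; the gripper's body (75 mm by 190 mm) begins 47 mm behind the grasp point.
Start: joints at [-0.919, 0.501, -0.427, 1.55, 0.221, 1.138, -0.21], TCP at [0.246, 0.602, 0.227] pointing down, gripper open.
Joint ranges: [-2.88, 2.88], [-0.31, 2.03], [-1.54, 1.56], [0.2, 2.42], [-1.41, 4.55], [0.19, 2.02], [-2.57, 2.57]. Speed limits (rad/s): [2.57, 2.57, 3.14, 3.14, 3.14, 3.14, 3.14].

INTERFACE

Orientations are given as a unit quaternion [x, y, z, w].
In Python, from cell import ctrl gives the robot as it stands.
- The arm moves only by the tool apply_moves, never from a script. Its argument "commands" is a list of rows, each an object of numbers: "tx", "ty", "tz": the shift along the tool's x, y, z in cm; "wx", "wy", "wz": the turn, a rotation vector about the tool's x, y, z in rad. A call has 1 to 12 rows; each row is the pose to reach, as a shift and turn from the pose commanded when the call began, along the tool's axes at that moment; what a row does not reach only later rows make up. A row lasts 1/8 s, in which the tool goes at most 62.5 mm and 10.7 degrees, less where a joint would pass 70% of its speed; a pose out of reach is approached as far as the arm can. A call with a gripper value outside its range is refused whole. "gripper" is the closure, from 0 (fully open) to 1 (shut), set as the call begins (left out, the last holds). The fingers move at their own pace and stop on an object; the grip force is fixed at half the most. Time passes only in rows, so rows that repeat a pose let the fingers close. It gives the time, the measured TCP pose, the force, the opening and the grip force at its end, in the units of the state.
- ctrl.observe(): the state, without advancing time (a new reading comes with each control period).
- ctrl.get_image(name): name is "side" or "top"; returns the picture (480x640x3 uint8, blue, green, red); there is no depth.
- ctrl.camera_info(name): a dict with "intrinsics" (3x3 intrinsics, pixels), "k1" (the pictures are not rectified: a ray, as slopes to the right and down, at radius r is drawn at 1 + k1 r^2 times it, then the intrinsics apply), "eye" and "rotation" of the camera in the world. Camera axes: x right, y up, looking along -z (the intrinsics and any distortion apply to the point x, -y, -z); pixel columns grow to the right and rows downward; lengths in m; the calibration is good to about 2 mm. A picture is of the moment at which its call begins. camera_info takes no time and is no camera call.
- ctrl.sign_off(): hands the job in; it is judged then, once.
The state is a dict: "t": time; "qpos": joint angles; "joint_vel": joint speeds; "effort": joint torques, N m; "tool_pos": TCP position; "tcp_rot": TCP orientation; "force": force on the tool from outside, world axes, zero at the start; "moment": the same for the moment, N m; "grip_width": finger opening in m; "finger_force": force on a finger pad.
Only numpy, scipy, OpenCV 4.12 (cv2) and the standard library are available. Lean on these libraries where they do the work, as an engineer would, in place of code of your own. Each camera call takes 0.05 s, during which the arm holds its last target. There are 200 camera calls.

TASK

Sampling is finished: take the capped sample tube and the spatula off the sloping rest and stand both upright in the holder cups, down on the cup's floor. The tube goes bottom down into the wide cup, the spatula goes handle down (spoon up) into the narrow one. Leave the other things on the bench where they are.

Things in the scene. Friction and masses are not known exactly. Their poses are not given: they have to be found in the camera images.
- tube: Capped glass sample tube, 136 mm long, 18 mm across, rounded bottom, stopper on top. Origin: centre of the bottom; own z runs from bottom to stopper. It starts in the left (+y) lane of the sloping rest, bottom down at the lip, stopper up and away from the robot; its upper 60 mm stick out free past the rest's upper edge and can be gripped across the tube.
- spatula: Spatula, 201 mm long: wooden handle 8.5 mm across and 120 mm long, then a thin steel shank with a small spoon. Own x runs from handle end (-100 mm) over the handle's other end (+20) to the spoon tip (+100); its axis lies at own z = 4 mm. It starts in the right (-y) lane of the rest, handle end down at the lip, spoon up; the handle's upper 45 mm stick out free past the rest and can be gripped.
- handle_end (a point): Centre of the free end of the spatula's wooden handle (the end opposite the spoon).
- rest: Fixed aluminium rest, base 95 x 150 mm, with a board sloping at 60 degrees that rises along own +x (away from the robot). Two lanes with low ribs and a lip at the bottom run up it, at own y = +45 mm (tube) and -45 mm (spatula); the board ends 73 mm up the slope, 85 mm above the worktop. Origin: centre of the underside.
- wide_cup: Fixed holder cup with the wide bore: grey round cup on a dark round foot 72 mm across, 72 mm high in all, bore 23 mm across and flared to 41 mm at the rim over the top 12 mm, flat inner floor 13 mm above the worktop. For the tube. Origin: centre of the underside, z up.
- narrow_cup: Fixed holder cup with the narrow bore: like the other but thinner, bore 14 mm across and flared to 32 mm at the rim over the top 12 mm, same height and floor. For the spatula; the tube does not fit it. The two cups may stand either way round. Origin: centre of the underside, z up.
- wide_cup_floor (a point): Centre of the inner floor of the wide cup, 13 mm above the worktop.
- narrow_cup_floor (a point): Centre of the inner floor of the narrow cup, 13 mm above the worktop.
- tape_roll: Bystander: roll of black tape lying flat, 55 mm across, 19 mm high; origin under its centre.
- dropper_bottle: Bystander: small amber dropper bottle, 34 mm across, 82 mm high; origin under its centre.
- beaker: Bystander: glass beaker, 70 mm across, 90 mm high; origin under its centre.
- multimeter: Bystander: multimeter lying on its back, 132 x 73 x 41 mm; origin under its centre.
- jar: Bystander: white plastic powder jar with a screw lid, 60 mm across, 103 mm high; origin under its centre.
- stool_leg (a point): Obstacle, never moves: left front leg (36 mm square) of a wooden stool on the worktop, at 50 mm height. Its right front leg is 220 mm to the right; its seat (0.52 to 0.58 m up) begins 25 mm nearer the robot. A second stool stands with its seat front at x = 0.51, y = -0.67 to -0.44: draw the arm back before swinging left past it. The cupboard's left side panel is at y = 0.37.
There are look-alikes about, which are no part of the job. There is more than one size of the tube; the job needs the larger.

How it is judged:
At the end, for the whole second after the job is handed in: The tube stands in the wide cup and the spatula, handle down, in the narrow cup: lower end within 10 mm of the middle of the bore and within 6 mm of the cup's floor, leaning less than 0.25 rad from upright, at rest and released (horizontal distance between tube and wide_cup_floor below 0.01 m and z of tube in the frame of wide_cup below 0.019 m and angle between tube's own z axis and vertical below 0.25 rad and linear speed of each of tube, spatula below 0.02 m/s and horizontal distance between handle_end and narrow_cup_floor below 0.01 m and z of handle_end in the frame of narrow_cup below 0.019 m and angle between spatula's own x axis and vertical below 0.25 rad); the robot touches nothing.
It fails at once if a bystander (tape roll, dropper bottle, beaker, multimeter, jar) is pushed more than 40 mm or tipped over (distance of any of tape_roll, dropper_bottle, beaker, multimeter, jar from where it was at the start of the episode above 0.04 m or angle between any of tape_roll, dropper_bottle, beaker, multimeter, jar's own z axis and vertical above 0.6 rad).
It also fails if it takes over 72 s, if anything falls off the work surface, if the arm or the gripper's body presses on something with over 40 N, if the wrist force passes 120 N, or if a joint passes its speed limit or range.

## Working session

There is one attempt and no reset: what is moved stays moved. The work goes in short steps, Python scripts to look and compute and a tool call to move; the robot and the scene stay as the last step left them, time stands still between calls to the robot, and variables do not carry over. Pictures are saved under pics/ and viewed, at most 14 in all, crops included, and the job is handed in when it is done.

Besides the shell and the picture viewer there is one more tool, called after "Emit:" as a command line: name --argument value ..., lists and objects as JSON in quotes. apply_moves: Moves the arm, as the interface text tells. Its arguments: {"type":"object","properties":{"commands":{"type":"array"},"gripper":{"type":"number"}},"required":["commands"]}

```bash
mkdir -p pics; ls
python3 - <<'E'
from cell import ctrl
import cv2
for n in("side","top"):
    i=ctrl.camera_info(n);print(n,i)
    cv2.imwrite(f"pics/{n}0.png",ctrl.get_image(n))
print(ctrl.observe())
E
```

```text
pics
side {'intrinsics': array([[480.60509467,   0.        , 317.72368558],
       [  0.        , 480.60509467, 241.9704853 ],
       [  0.        ,   0.        ,   1.        ]]), 'k1': -0.04135300100396203, 'eye': array([ 0.11422998, -0.73265406,  0.59426649]), 'rotation': array([ 0.46910393, -0.14875648, -0.24899947,  0.83415363])}
top {'intrinsics': array([[478.64038287,   0.        , 321.58647998],
       [  0.        , 478.64038287, 243.44848782],
       [  0.        ,   0.        ,   1.        ]]), 'k1': 0.005751836541211728, 'eye': array([ 0.37425234, -0.00472431,  1.09942483]), 'rotation': array([-0.05342929,  0.08154016,  0.7121511 , -0.69522466])}
{'t': 0.1, 'qpos': array([-0.91880599,  0.50180012, -0.42684679,  1.55134591,  0.22082084,
        1.13831392, -0.21032132]), 'joint_vel': array([ 0.00048195, -0.00200576, -0.0013915 , -0.0021788 ,  0.00040256,
       -0.00054212,  0.00017189]), 'effort': array([-1.13873559e-02, -5.67879009e+01, -5.83819404e+00, -2.79912615e+01,
       -6.89295935e-02,  2.43269425e-02,  1.42390795e-05]), 'tool_pos': array([0.2461705 , 0.60088756, 0.2257565 ]), 'tcp_rot': array([ 1.93138547e-01,  9.81171080e-01, -8.77514147e-04, -2.08355977e-04]), 'force': array([-0.09789946, -0.27284855,  0.99990412]), 'moment': array([0.01548005, 0.00261849, 0.06421115]), 'finger_force': 0.0, 'grip_width': 0.09164213533505487}
```

View pics/side0.png

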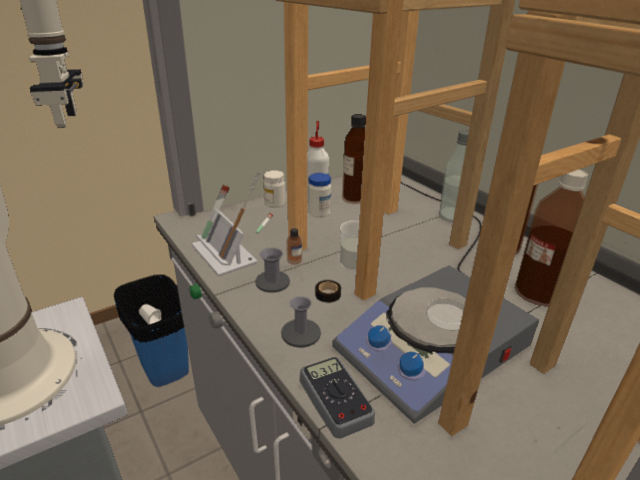

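View pics/top0.png

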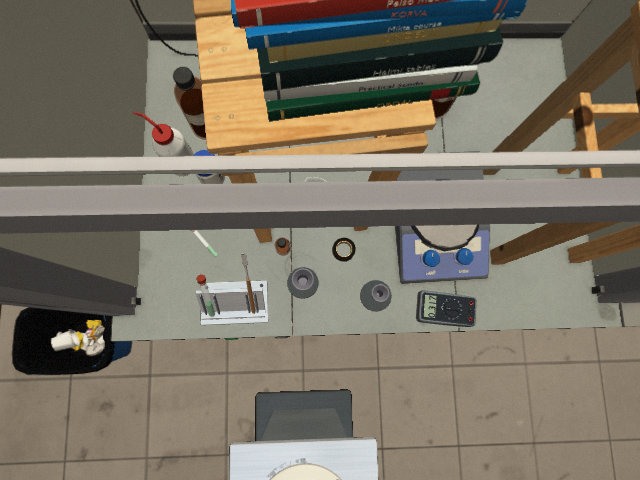

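The side view shows the rest at (225,240), with the red-stoppered tube at (222,200) and the spatula at (235,230). The cups are at (272,270) and (301,325). The top view shows the rest at (235,303), the stopper at (201,281), the spoon at (244,258), and the cups at (303,282) and (376,294).

Tube candidates: the red-stoppered one in the rest's left lane at top (203,290), and a loose thin tube lying on the bench at top (205,243). The one in the rest fits the description. I'll confirm it in one enlarged crop.

```bash
cat > h.py <<'E'
import numpy as np, cv2
from scipy.spatial.transform import Rotation as R
from cell import ctrl
def proj(n,P):
    i=ctrl.camera_info(n);c=R.from_quat(i['rotation']).inv().apply(np.atleast_2d(P)-i['eye'])
    s=np.c_[c[:,0],-c[:,1]]/-c[:,2:3];s*=1+i['k1']*(s**2).sum(1,keepdims=True)
    K=i['intrinsics'];return s*[K[0,0],K[1,1]]+K[:2,2]
def ray(n,uv):
    i=ctrl.camera_info(n);K=i['intrinsics'];d=(np.asarray(uv,float)-K[:2,2])/[K[0,0],K[1,1]];s=d.copy()
    for _ in range(20): s=d/(1+i['k1']*(s@s))
    v=R.from_quat(i['rotation']).apply([s[0],-s[1],-1]);return i['eye'],v/np.linalg.norm(v)
def onz(n,uv,z):
    e,v=ray(n,uv);return e+v*(z-e[2])/v[2]
def tri(a,b):  # side px, top px
    (e,v),(f,w)=ray('side',a),ray('top',b)
    s,t=np.linalg.lstsq(np.c_[v,-w],f-e,rcond=None)[0]
    p,q=e+s*v,f+t*w;return (p+q)/2,np.linalg.norm(p-q)
E
python3 - <<'E'
from h import *
s=cv2.imread('pics/side0.png');t=cv2.imread('pics/top0.png')
a=cv2.resize(s[170:350,185:335],None,fx=3.3,fy=3.3,interpolation=2)
b=cv2.resize(t[225:335,190:400],None,fx=3.8,fy=3.8,interpolation=2)
a=a[:594];cv2.imwrite('pics/c1.png',a);cv2.imwrite('pics/c2.png',b[:,:800]);print(a.shape,b.shape)
print(proj('top',[[.246,.602,.227]]), proj('side',[[.246,.602,.227]]))
for n,uv in(('top',(303,282)),('top',(376,294))): print(onz(n,uv,.072))
for uv in((201,281),(265,303),(270,282),(267,320),(201,325)):print(uv,onz('top',uv,0))
E
```

```text
(594, 495, 3) (418, 798, 3)
[[-57.12008588 424.83432623]] [[ 66.15858051 122.02073505]]
[ 0.48906474 -0.0062131   0.072     ]
[ 0.45947895 -0.16270073  0.072     ]
(201, 281) [0.50489471 0.22634183 0.        ]
(265, 303) [0.45122274 0.08104335 0.        ]
(270, 282) [0.49889241 0.06936851 0.        ]
(267, 320) [0.41287857 0.07673148 0.        ]
(201, 325) [0.40573695 0.22433215 0.        ]
```

View pics/c1.png

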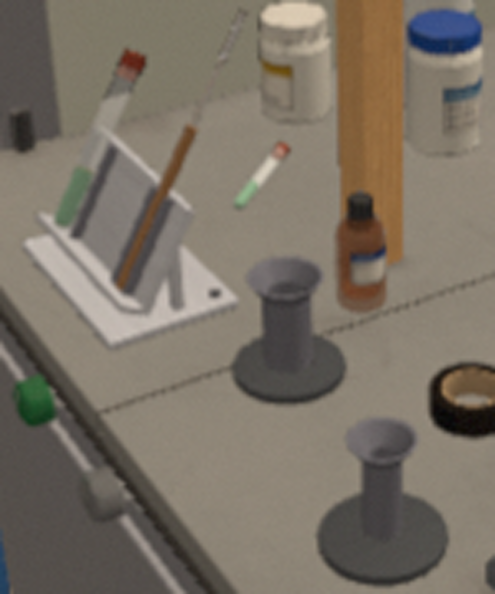

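View pics/c2.png

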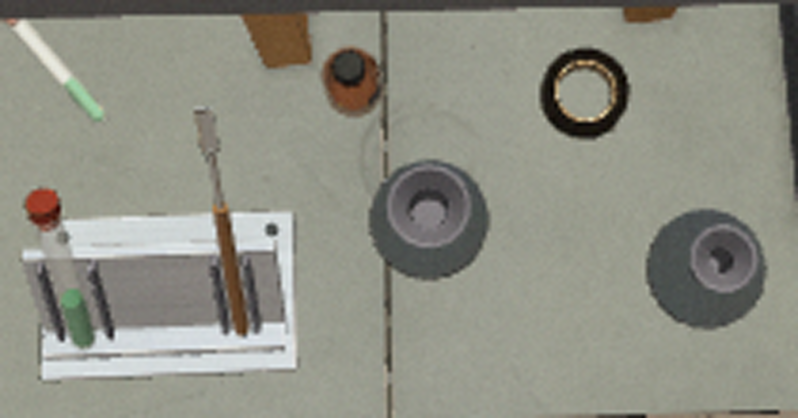

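c1 and c2 show the large tube with a red stopper in the left lane; the short red-capped tube on the bench at c2 (55,65) is the look-alike. The left cup has the bigger rim and bore (c2 (429,206)), so it is the wide one. The right cup (rim c2 (723,258)) is the narrow one.

Run:
```python
from h import *
S=lambda x,y:(185+(x+.5)/3.3-.5,170+(y+.5)/3.3-.5); T=lambda x,y:(190+(x+.5)/3.8-.5,225+(y+.5)/3.8-.5)
np.set_printoptions(precision=4,suppress=True)
for k,s,t,z,f in(('wide',(284,278),(429,206),.072,(428,219)),('narrow',(381,441),(723,258),.072,(706,268))):
    print(k,tri(S(*s),T(*t)),onz('top',T(*t),z),onz('side',S(*s),z),'foot',onz('top',T(*f),.004))
for k,s,t in(('stopper',(132,60),(42,199)),('tubebot',(66,222),(84,345)),('h_hi',(190,128),(221,208)),('h_lo',(121,285),(241,334)),('spoon',(241,10),(203,109))):
    print(k,tri(S(*s),T(*t)))
for c in((40,380),(296,368),(292,212)): print('rest',onz('top',T(*c),.006))
print('panel',onz('top',(140,303),0),onz('top',(600,290),0),'leg',onz('top',(270,243),0),'bench',onz('top',(300,333),0))
q=ctrl.observe();print(R.from_quat(q['tcp_rot']).as_matrix())
```

```text
wide (array([ 0.4954, -0.0052,  0.0734]), np.float64(0.0007869581556263194)) [ 0.4959 -0.0053  0.072 ] [ 0.496  -0.0031  0.072 ] foot [ 0.4961 -0.0046  0.004 ]
narrow (array([ 0.4619, -0.171 ,  0.0723]), np.float64(0.0010600501622264815)) [ 0.4624 -0.1713  0.072 ] [ 0.4616 -0.1706  0.072 ] foot [ 0.4625 -0.1717  0.004 ]
stopper (array([0.4944, 0.1983, 0.1403]), np.float64(0.003856835020069099))
tubebot (array([0.4276, 0.1931, 0.0354]), np.float64(0.006042063743749809))
h_hi (array([0.4902, 0.1055, 0.1295]), np.float64(0.000786720452545515))
h_lo (array([0.4304, 0.1044, 0.031 ]), np.float64(0.00323555333213714))
spoon (array([0.5313, 0.1064, 0.2013]), np.float64(0.0008556102678722744))
rest [0.4064 0.225  0.006 ]
rest [0.4094 0.0751 0.006 ]
rest [0.502 0.077 0.006]
panel [0.4584 0.3614 0.    ] [ 0.4622 -0.7016  0.    ] leg [0.5901 0.0687 0.    ] bench [0.3819 0.0028 0.    ]
[[-0.9254  0.379  -0.0007]
 [ 0.379   0.9254 -0.0016]
 [ 0.0001 -0.0018 -1.    ]]
```

```bash
cat > plan.py <<'E'
import sys
from h import *
# usage: plan.py x y z phi_deg yaw_deg ... : TCP target; prints row from current (measured) pose
a=list(map(float,sys.argv[1:])); o=ctrl.observe()
R0=R.from_quat(o['tcp_rot'])
p,l=np.radians(a[3]),(np.radians(a[4]) if len(a)>4 else 0)
M=np.array([[-np.cos(p),0,np.sin(p)],[0,1,0],[-np.sin(p),0,-np.cos(p)]])
R1=R.from_euler('z',l)*R.from_matrix(M)
d=R0.inv().apply(np.array(a[:3])-o['tool_pos'])*100; w=(R0.inv()*R1).as_rotvec()
print('t',round(o['t'],2),'pos',o['tool_pos'].round(4),'w',round(o['grip_width'],4),'F',o['force'].round(1))
print('row t(cm)',d.round(2),'w',w.round(3),'q',o['qpos'].round(2))
E
python3 plan.py .37 .105 .27 20 1
```

```text
t 0.1 pos [0.2462 0.6009 0.2258] w 0.0916 F [-0.1 -0.3  1. ]
row t(cm) [-30.25 -41.2   -4.35] w [-0.073 -0.345 -0.402] q [-0.92  0.5  -0.43  1.55  0.22  1.14 -0.21]
```

Emit:
apply_moves --commands '[{"tx": -15, "ty": -20, "tz": -4.4, "wx": -0.04, "wy": -0.17, "wz": -0.2}, {"tx": -15, "ty": -20, "tz": -4.4, "wx": -0.04, "wy": -0.17, "wz": -0.2}, {"tx": -15, "ty": -20, "tz": -4.4, "wx": -0.04, "wy": -0.17, "wz": -0.2}, {"tx": -15, "ty": -20, "tz": -4.4, "wx": -0.04, "wy": -0.17, "wz": -0.2}, {"tx": -30.2, "ty": -41.2, "tz": -4.4, "wx": -0.073, "wy": -0.345, "wz": -0.402}, {"tx": -30.2, "ty": -41.2, "tz": -4.4, "wx": -0.073, "wy": -0.345, "wz": -0.402}, {"tx": -30.2, "ty": -41.2, "tz": -4.4, "wx": -0.073, "wy": -0.345, "wz": -0.402}, {"tx": -30.2, "ty": -41.2, "tz": -4.4, "wx": -0.073, "wy": -0.345, "wz": -0.402}, {"tx": -30.2, "ty": -41.2, "tz": -4.4, "wx": -0.073, "wy": -0.345, "wz": -0.402}, {"tx": -30.2, "ty": -41.2, "tz": -4.4, "wx": -0.073, "wy": -0.345, "wz": -0.402}, {"tx": -30.2, "ty": -41.2, "tz": -4.4, "wx": -0.073, "wy": -0.345, "wz": -0.402}]' --gripper 0.5

```text
t: 1.48
tool_pos: [0.3696, 0.1065, 0.2708]
tcp_rot: [-0.009, 0.985, 0.003, 0.174]
force: [0.3, -0.9, -0.3]
grip_width: 0.0455
finger_force: 0.0
```

```bash
python3 plan.py .40 .105 .25 20 1;python3 plan.py .40 .105 .25 50 1
```

```text
t 1.48 pos [0.3696 0.1065 0.2708] w 0.0455 F [ 0.3 -0.9 -0.3]
row t(cm) [-2.14 -0.21  3.  ] w [0.002 0.002 0.   ] q [-0.4  -0.31 -0.08  2.35  0.18  0.78  1.  ]
t 1.48 pos [0.3696 0.1065 0.2708] w 0.0455 F [ 0.3 -0.9 -0.3]
row t(cm) [-2.14 -0.21  3.  ] w [ 0.002 -0.522 -0.   ] q [-0.4  -0.31 -0.08  2.35  0.18  0.78  1.  ]
```

```bash
python3 plan.py .454 .1053 .183 20 1;python3 plan.py .4851 .1053 .0981 20 1
```

```text
t 1.48 pos [0.3696 0.1065 0.2708] w 0.0455 F [ 0.3 -0.9 -0.3]
row t(cm) [-4.91 -0.29 11.15] w [0.002 0.002 0.   ] q [-0.4  -0.31 -0.08  2.35  0.18  0.78  1.  ]
t 1.48 pos [0.3696 0.1065 0.2708] w 0.0455 F [ 0.3 -0.9 -0.3]
row t(cm) [-4.91 -0.37 20.19] w [0.002 0.002 0.   ] q [-0.4  -0.31 -0.08  2.35  0.18  0.78  1.  ]
```

Emit:
apply_moves --commands '[{"tx": -4.9, "ty": -0.2, "tz": 5}, {"tx": -4.9, "ty": -0.2, "tz": 11}, {"tx": -4.9, "ty": -0.2, "tz": 11}, {"tx": -4.9, "ty": -0.2, "tz": 11}, {"tx": -4.9, "ty": -0.2, "tz": 11}]'

```text
invalid input
```

```bash
python3 plan.py .4851 .1053 .0981 20 1
python3 - <<'E'
from h import *
i=ctrl.get_image('side')[120:280,150:330];cv2.imwrite('pics/g1.png',cv2.resize(i,None,fx=3.5,fy=3.5,interpolation=2))
E
```

```text
t 1.48 pos [0.3696 0.1065 0.2708] w 0.0455 F [ 0.3 -0.9 -0.3]
row t(cm) [-4.91 -0.37 20.19] w [0.002 0.002 0.   ] q [-0.4  -0.31 -0.08  2.35  0.18  0.78  1.  ]
```

View pics/g1.png

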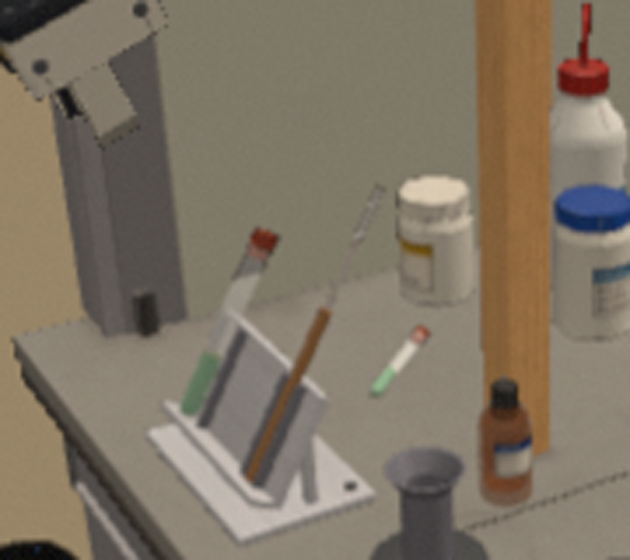

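The move was refused, most likely because the turn keys were missing. The picture shows the gripper still up at g1 (80,80) and the tools untouched.

Emit:
apply_moves --commands '[{"tx": -4.9, "ty": -0.2, "tz": 5, "wx": 0, "wy": 0, "wz": 0}, {"tx": -4.9, "ty": -0.2, "tz": 11, "wx": 0, "wy": 0, "wz": 0}, {"tx": -4.9, "ty": -0.2, "tz": 11, "wx": 0, "wy": 0, "wz": 0}, {"tx": -4.9, "ty": -0.2, "tz": 11, "wx": 0, "wy": 0, "wz": 0}, {"tx": -4.9, "ty": -0.2, "tz": 11, "wx": 0, "wy": 0, "wz": 0}]'

```text
t: 2.15
tool_pos: [0.4542, 0.1066, 0.1867]
tcp_rot: [-0.009, 0.984, 0.003, 0.176]
force: [0.2, -0.3, 0.2]
grip_width: 0.0464
finger_force: 0.0
```

```bash
python3 plan.py .4851 .1053 .0981 20 1
```

```text
t 2.15 pos [0.4542 0.1066 0.1867] w 0.0464 F [ 0.2 -0.3  0.2]
row t(cm) [ 0.18 -0.22  9.38] w [0.004 0.005 0.   ] q [-0.36  0.   -0.02  2.33  0.26  0.49  1.  ]
```

Emit:
apply_moves --commands '[{"tx": 0.2, "ty": -0.1, "tz": 3, "wx": 0, "wy": 0, "wz": 0}, {"tx": 0.2, "ty": -0.1, "tz": 6, "wx": 0, "wy": 0, "wz": 0}, {"tx": 0.2, "ty": -0.1, "tz": 7.5, "wx": 0, "wy": 0, "wz": 0}, {"tx": 0.2, "ty": -0.1, "tz": 9.2, "wx": 0, "wy": 0, "wz": 0}, {"tx": 0.2, "ty": -0.1, "tz": 9.2, "wx": 0, "wy": 0, "wz": 0}, {"tx": 0.2, "ty": -0.1, "tz": 9.2, "wx": 0, "wy": 0, "wz": 0}]'

```text
t: 2.9
tool_pos: [0.4839, 0.1057, 0.099]
tcp_rot: [-0.009, 0.984, 0.003, 0.176]
force: [-0.5, -0.7, 0.2]
grip_width: 0.0466
finger_force: 0.0
```

```bash
python3 plan.py .4851 .1053 .0981 20 1
python3 - <<'E'
from h import *
i=ctrl.get_image('side')[120:280,150:330];j=ctrl.get_image('top')[225:345,180:300]
i=cv2.resize(i,(450,400),interpolation=2);j=cv2.resize(j,(350,350),interpolation=2)
o=np.zeros((400,800,3),np.uint8);o[:,:450]=i;o[:350,450:]=j;cv2.imwrite('pics/g2.png',o)
E
```

```text
t 2.9 pos [0.4839 0.1057 0.099 ] w 0.0466 F [-0.5 -0.7  0.2]
row t(cm) [-0.08 -0.04  0.13] w [ 0.003  0.004 -0.   ] q [-0.39  0.24  0.04  2.34  0.42  0.25  0.85]
```

View pics/g2.png

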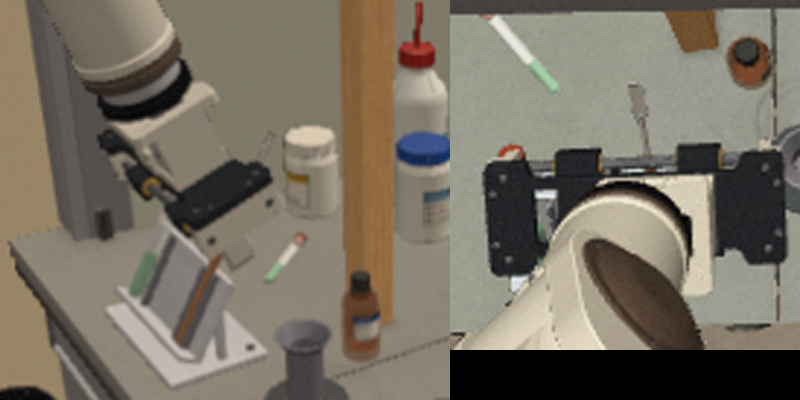

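g2 shows the gripper straddling the handle just above the board, with the spoon at (640,95) in front of the gripper body and clear of it. Closing now.

Emit:
apply_moves --commands '[{"tx": 0, "ty": 0, "tz": 0, "wx": 0, "wy": 0, "wz": 0}, {"tx": 0, "ty": 0, "tz": 0, "wx": 0, "wy": 0, "wz": 0}, {"tx": 0, "ty": 0, "tz": 0, "wx": 0, "wy": 0, "wz": 0}, {"tx": 0, "ty": 0, "tz": 0, "wx": 0, "wy": 0, "wz": 0}, {"tx": 0, "ty": 0, "tz": 0, "wx": 0, "wy": 0, "wz": 0}]' --gripper 1.0

```text
t: 3.62
tool_pos: [0.4831, 0.1051, 0.097]
tcp_rot: [-0.009, 0.985, 0.002, 0.174]
force: [-0.4, 0.0, 0.6]
grip_width: 0.0073
finger_force: 30.0
```

```bash
python3 plan.py .454 .1053 .26 20 1; python3 plan.py .44 .0 .28 50 -45
```

```text
t 3.62 pos [0.4831 0.1051 0.097 ] w 0.0073 F [-0.4  0.   0.6]
row t(cm) [ -2.86   0.1  -16.31] w [ 0.002  0.001 -0.   ] q [-0.39  0.24  0.04  2.34  0.42  0.25  0.85]
t 3.62 pos [0.4831 0.1051 0.097 ] w 0.0073 F [-0.4  0.   0.6]
row t(cm) [ -2.06 -10.4  -18.75] w [ 0.467 -0.495  0.664] q [-0.39  0.24  0.04  2.34  0.42  0.25  0.85]
```

Emit:
apply_moves --commands '[{"tx": -0.8, "ty": 0, "tz": -4.0, "wx": 0, "wy": 0, "wz": 0}, {"tx": -1.8, "ty": 0, "tz": -9.0, "wx": 0, "wy": 0, "wz": 0}, {"tx": -2.8, "ty": 0, "tz": -16, "wx": 0, "wy": 0, "wz": 0}, {"tx": -2.8, "ty": 0, "tz": -18, "wx": 0, "wy": 0, "wz": 0}, {"tx": -2.8, "ty": 0, "tz": -18, "wx": 0, "wy": 0, "wz": 0}]'

```text
t: 4.25
tool_pos: [0.4488, 0.1046, 0.2785]
tcp_rot: [-0.008, 0.984, 0.003, 0.177]
force: [0.1, -0.0, -0.2]
grip_width: 0.0077
finger_force: 30.0
```

```bash
python3 plan.py .455 -.04 .27 40 -40; python3 plan.py .464 -.1825 .25 50 -80
```

```text
t 4.25 pos [0.4488 0.1046 0.2785] w 0.0077 F [ 0.1 -0.  -0.2]
row t(cm) [ -0.06 -14.47   0.87] w [ 0.365 -0.329  0.62 ] q [-0.28 -0.15 -0.09  2.22  0.16  0.74  1.11]
t 4.25 pos [0.4488 0.1046 0.2785] w 0.0077 F [ 0.1 -0.  -0.2]
row t(cm) [ 1.000e-02 -2.874e+01  2.930e+00] w [ 0.825 -0.43   1.165] q [-0.28 -0.15 -0.09  2.22  0.16  0.74  1.11]
```

Emit:
apply_moves --commands '[{"tx": 0, "ty": -5, "tz": 0.5, "wx": 0.12, "wy": -0.11, "wz": 0.2}, {"tx": 0, "ty": -10, "tz": 0.9, "wx": 0.24, "wy": -0.22, "wz": 0.4}, {"tx": 0, "ty": -14.5, "tz": 0.9, "wx": 0.365, "wy": -0.33, "wz": 0.62}, {"tx": 0, "ty": -14.5, "tz": 0.9, "wx": 0.365, "wy": -0.33, "wz": 0.62}, {"tx": 0, "ty": -19, "tz": 1.5, "wx": 0.52, "wy": -0.36, "wz": 0.8}, {"tx": 0, "ty": -24, "tz": 2.2, "wx": 0.67, "wy": -0.4, "wz": 0.98}, {"tx": 0, "ty": -28.7, "tz": 2.9, "wx": 0.825, "wy": -0.43, "wz": 1.165}, {"tx": 0, "ty": -28.7, "tz": 2.9, "wx": 0.825, "wy": -0.43, "wz": 1.165}, {"tx": 0, "ty": -28.7, "tz": 2.9, "wx": 0.825, "wy": -0.43, "wz": 1.165}, {"tx": 0, "ty": -28.7, "tz": 2.9, "wx": 0.825, "wy": -0.43, "wz": 1.165}, {"tx": 0, "ty": -28.7, "tz": 2.9, "wx": 0.825, "wy": -0.43, "wz": 1.165}]'

```text
t: 5.62
tool_pos: [0.4619, -0.1828, 0.2469]
tcp_rot: [0.581, 0.696, -0.274, 0.322]
force: [-0.3, -0.2, -0.6]
grip_width: 0.0073
finger_force: 30.0
```

```bash
python3 plan.py .464 -.1825 .25 50 -80
python3 - <<'E'
from h import *
i=ctrl.get_image('side');j=ctrl.get_image('top');cv2.imwrite('pics/s3f.png',i);cv2.imwrite('pics/t3f.png',j)
i=i[60:360,180:380];j=j[210:330,330:450]
i=cv2.resize(i,(400,600),interpolation=2);j=cv2.resize(j,(400,400),interpolation=2)
o=np.zeros((600,800,3),np.uint8);o[:,:400]=i;o[:400,400:]=j;cv2.imwrite('pics/g3.png',o)
E
```

```text
t 5.62 pos [ 0.4619 -0.1828  0.2469] w 0.0073 F [-0.3 -0.2 -0.6]
row t(cm) [-0.24  0.21 -0.19] w [-0.004  0.     0.007] q [ 0.03  0.25 -0.35  2.19  1.06  1.2  -0.8 ]
```

View pics/g3.png

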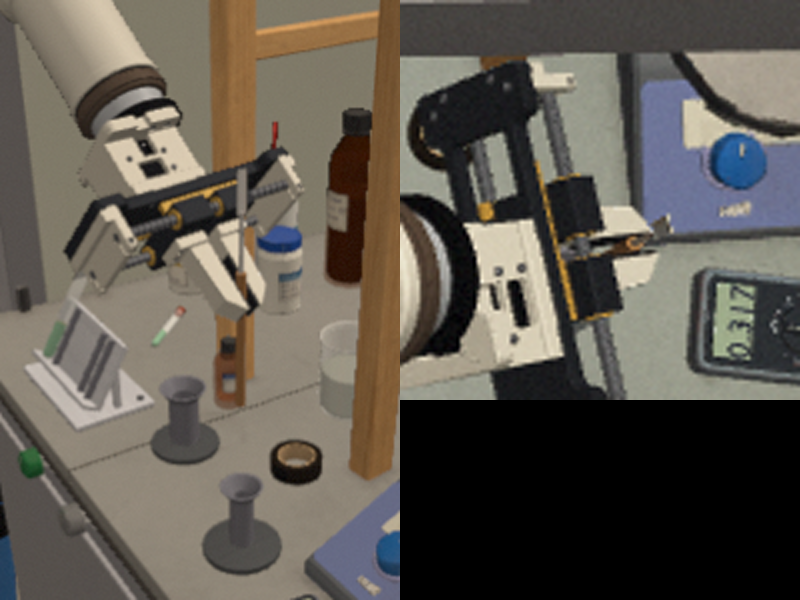

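g3 shows the spatula held nearly vertical. In the side view the handle end is at (300,261), the handle top at (300,196) and the spoon tip at (300,145). In the top view the handle top is at (398,283) and the spoon tip at (410,276).

Run:
```python
from h import *
np.set_printoptions(precision=4,suppress=True)
o=ctrl.observe();Z=R.from_quat(o['tcp_rot']).apply([0,0,1]);G=o['tool_pos']-.015*Z;print('G',G)
h,e=tri((300,196.5),(398.4,282.9));print('top of handle',h,e)
s,e=tri((300,145),(410.4,276));print('spoon',s,e)
print('pred h,end,tip (vertical)',proj('side',[[G[0],G[1],G[2]+.02],[G[0],G[1],G[2]-.1],[G[0],G[1],G[2]+.101]]),proj('top',[[G[0],G[1],G[2]+.02],[G[0],G[1],G[2]+.101]]))
# handle brown mask in side picture
im=cv2.imread('pics/s3f.png');hsv=cv2.cvtColor(im,cv2.COLOR_BGR2HSV)
m=cv2.inRange(hsv,(5,90,50),(20,255,190));m[:, :290]=0;m[:,310:]=0;m[:190]=0;m[275:]=0
for r in range(200,268,6): 
    c=np.where(m[r])[0]; print(r,c.mean() if len(c) else None,len(c),end='; ')
```

```text
G [ 0.4601 -0.1716  0.2575]
top of handle [ 0.4612 -0.1714  0.2773] 0.0012349856602168288
spoon [ 0.4618 -0.1736  0.3596] 0.0014191447160713322
pred h,end,tip (vertical) [[299.0277 196.6881]
 [299.4247 262.8127]
 [298.74   145.4388]] [[398.7638 283.2385]
 [408.8696 277.6101]]
200 300.0 5; 206 302.0 3; 212 None 0; 218 299.3333333333333 9; 224 298.0 17; 230 300.8 10; 236 299.38461538461536 13; 242 298.0 17; 248 300.8 10; 254 298.3333333333333 6; 260 296.0 13; 266 None 0;
```

```bash
python3 plan.py .4638 -.1825 .155 50 -80;python3 plan.py .4638 -.1825 .108 50 -80
```

```text
t 5.72 pos [ 0.462  -0.183   0.2479] w 0.0075 F [ 0.2 -0.2 -0.6]
row t(cm) [7.13 0.24 5.95] w [-0.003  0.001  0.005] q [ 0.03  0.25 -0.35  2.19  1.06  1.2  -0.8 ]
t 5.72 pos [ 0.462  -0.183   0.2479] w 0.0075 F [ 0.2 -0.2 -0.6]
row t(cm) [10.73  0.27  8.97] w [-0.003  0.001  0.005] q [ 0.03  0.25 -0.35  2.19  1.06  1.2  -0.8 ]
```

Emit:
apply_moves --commands '[{"tx": 2, "ty": 0.2, "tz": 1.7, "wx": 0, "wy": 0, "wz": 0}, {"tx": 4, "ty": 0.2, "tz": 3.3, "wx": 0, "wy": 0, "wz": 0}, {"tx": 5.5, "ty": 0.2, "tz": 4.6, "wx": 0, "wy": 0, "wz": 0}, {"tx": 7.1, "ty": 0.2, "tz": 5.9, "wx": 0, "wy": 0, "wz": 0}, {"tx": 7.1, "ty": 0.2, "tz": 5.9, "wx": 0, "wy": 0, "wz": 0}, {"tx": 7.1, "ty": 0.2, "tz": 5.9, "wx": 0, "wy": 0, "wz": 0}]'

```text
t: 6.48
tool_pos: [0.4643, -0.1821, 0.1566]
tcp_rot: [0.581, 0.695, -0.274, 0.323]
force: [0.1, -0.4, -1.4]
grip_width: 0.0077
finger_force: 30.0
```

```bash
python3 plan.py .4638 -.1825 .135 50 -80;python3 plan.py .4638 -.1825 .108 50 -80
```

```text
t 6.47 pos [ 0.4643 -0.1821  0.1566] w 0.0077 F [ 0.1 -0.4 -1.4]
row t(cm) [ 1.63 -0.05  1.41] w [-0.003  0.001  0.004] q [-0.    0.44 -0.32  2.23  1.19  1.13 -1.04]
t 6.47 pos [ 0.4643 -0.1821  0.1566] w 0.0077 F [ 0.1 -0.4 -1.4]
row t(cm) [ 3.7  -0.04  3.14] w [-0.003  0.001  0.004] q [-0.    0.44 -0.32  2.23  1.19  1.13 -1.04]
```

Emit:
apply_moves --commands '[{"tx": 0.8, "ty": 0, "tz": 0.7, "wx": 0, "wy": 0, "wz": 0}, {"tx": 1.6, "ty": 0, "tz": 1.4, "wx": 0, "wy": 0, "wz": 0}, {"tx": 2.3, "ty": 0, "tz": 2.0, "wx": 0, "wy": 0, "wz": 0}, {"tx": 2.9, "ty": 0, "tz": 2.5, "wx": 0, "wy": 0, "wz": 0}, {"tx": 3.5, "ty": 0, "tz": 3.0, "wx": 0, "wy": 0, "wz": 0}, {"tx": 3.5, "ty": 0, "tz": 3.0, "wx": 0, "wy": 0, "wz": 0}]'

```text
t: 7.22
tool_pos: [0.4636, -0.1825, 0.1088]
tcp_rot: [0.581, 0.695, -0.274, 0.322]
force: [0.3, 0.3, -0.1]
grip_width: 0.0078
finger_force: 30.0
```

```bash
python3 plan.py .4638 -.1825 .108 50 -80
python3 - <<'E'
from h import *
i=ctrl.get_image('side')[140:350,220:380]
cv2.imwrite('pics/g4.png',cv2.resize(i,None,fx=2.8,fy=2.8,interpolation=2))
E
```

```text
t 7.22 pos [ 0.4636 -0.1825  0.1088] w 0.0078 F [ 0.3  0.3 -0.1]
row t(cm) [0.06 0.02 0.05] w [-0.004  0.001  0.005] q [-0.02  0.55 -0.3   2.23  1.27  1.1  -1.16]
```

View pics/g4.png

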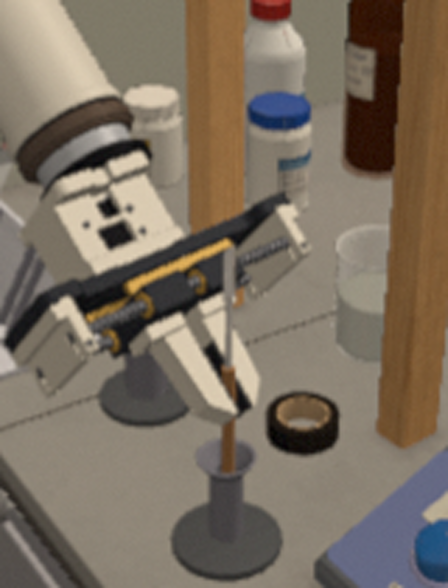

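g4 shows the handle inside the narrow cup's bore at (228,465), upright, with no contact force. Releasing, then backing out along the tool axis.

Emit:
apply_moves --commands '[{"tx": 0, "ty": 0, "tz": 0, "wx": 0, "wy": 0, "wz": 0}, {"tx": 0, "ty": 0, "tz": 0, "wx": 0, "wy": 0, "wz": 0}, {"tx": 0, "ty": 0, "tz": 0, "wx": 0, "wy": 0, "wz": 0}, {"tx": 0, "ty": 0, "tz": 0, "wx": 0, "wy": 0, "wz": 0}, {"tx": 0, "ty": 0, "tz": -4, "wx": 0, "wy": 0, "wz": 0}, {"tx": 0, "ty": 0, "tz": -8, "wx": 0, "wy": 0, "wz": 0}, {"tx": 0, "ty": 0, "tz": -13, "wx": 0, "wy": 0, "wz": 0}, {"tx": -4, "ty": 0, "tz": -18, "wx": 0, "wy": 0, "wz": 0}, {"tx": -8, "ty": 0, "tz": -18, "wx": 0, "wy": 0, "wz": 0}, {"tx": -8, "ty": 0, "tz": -18, "wx": 0, "wy": 0, "wz": 0}]' --gripper 0.5

```text
t: 8.52
tool_pos: [0.4506, -0.0981, 0.2892]
tcp_rot: [0.583, 0.693, -0.273, 0.324]
force: [-0.9, 0.4, 0.1]
grip_width: 0.0463
finger_force: 0.0
```

```bash
python3 plan.py .42 .198 .26 20 1; python3 plan.py .42 .05 .29 25 -30
python3 - <<'E'
from h import *
i=ctrl.get_image('side')[170:350,220:380];cv2.imwrite('pics/s5.png',i)
j=ctrl.get_image('top');cv2.imwrite('pics/t5.png',j)
for im,z in((i,3.3),):pass
j=j[245:335,330:430]
o=np.zeros((560,800,3),np.uint8);o[:560,:498]=cv2.resize(i,(498,560),interpolation=2);o[:270,500:]=cv2.resize(j,(300,270),interpolation=2);cv2.imwrite('pics/g5.png',o)
E
```

```text
t 8.53 pos [ 0.4506 -0.0981  0.2892] w 0.0463 F [-0.9  0.4  0.1]
row t(cm) [ 21.28   2.06 -20.91] w [-0.821  0.434 -1.171] q [-0.08  0.21 -0.44  2.12  0.92  1.37 -0.81]
t 8.53 pos [ 0.4506 -0.0981  0.2892] w 0.0463 F [-0.9  0.4  0.1]
row t(cm) [  9.63  -0.47 -11.65] w [-0.537  0.41  -0.699] q [-0.08  0.21 -0.44  2.12  0.92  1.37 -0.81]
```

View pics/g5.png

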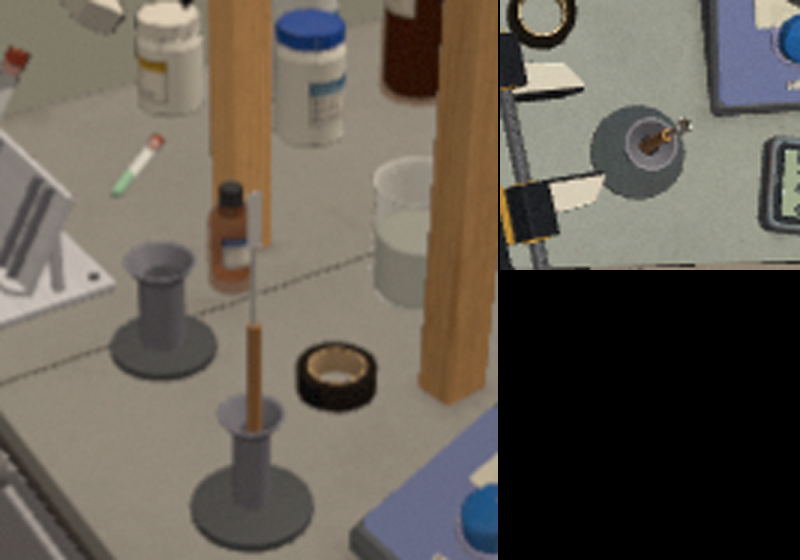

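g5 shows the spatula standing upright in the narrow cup at (253,420), spoon up. Next is the tube.

```bash
python3 plan.py .43 .05 .27 25 -40; python3 plan.py .445 .1965 .23 10 1
```

```text
t 8.62 pos [ 0.4494 -0.0972  0.2863] w 0.046 F [-0.1  0.2  0. ]
row t(cm) [ 10.77   0.64 -10.33] w [-0.433  0.417 -0.556] q [-0.08  0.22 -0.44  2.12  0.92  1.37 -0.81]
t 8.62 pos [ 0.4494 -0.0972  0.2863] w 0.046 F [-0.1  0.2  0. ]
row t(cm) [ 22.93   4.67 -18.63] w [-0.723  0.573 -1.244] q [-0.08  0.22 -0.44  2.12  0.92  1.37 -0.81]
```

Emit:
apply_moves --commands '[{"tx": 3.6, "ty": 0.2, "tz": -3.4, "wx": -0.14, "wy": 0.14, "wz": -0.18}, {"tx": 7.2, "ty": 0.4, "tz": -6.9, "wx": -0.29, "wy": 0.28, "wz": -0.37}, {"tx": 10.8, "ty": 0.6, "tz": -10.3, "wx": -0.43, "wy": 0.42, "wz": -0.56}, {"tx": 14.8, "ty": 2, "tz": -13, "wx": -0.53, "wy": 0.47, "wz": -0.79}, {"tx": 18.8, "ty": 3.3, "tz": -15.8, "wx": -0.63, "wy": 0.52, "wz": -1.02}, {"tx": 22.9, "ty": 4.7, "tz": -18.6, "wx": -0.723, "wy": 0.573, "wz": -1.244}, {"tx": 22.9, "ty": 4.7, "tz": -18.6, "wx": -0.723, "wy": 0.573, "wz": -1.244}, {"tx": 22.9, "ty": 4.7, "tz": -18.6, "wx": -0.723, "wy": 0.573, "wz": -1.244}, {"tx": 22.9, "ty": 4.7, "tz": -18.6, "wx": -0.723, "wy": 0.573, "wz": -1.244}, {"tx": 22.9, "ty": 4.7, "tz": -18.6, "wx": -0.723, "wy": 0.573, "wz": -1.244}, {"tx": 22.9, "ty": 4.7, "tz": -18.6, "wx": -0.723, "wy": 0.573, "wz": -1.244}]'

```text
t: 10.0
tool_pos: [0.4445, 0.1965, 0.229]
tcp_rot: [-0.008, 0.996, 0.0, 0.086]
force: [-0.1, -0.0, 0.6]
grip_width: 0.0461
finger_force: 0.0
```

```bash
python3 plan.py .462 .1965 .17 10 1; python3 plan.py .4765 .1965 .0997 10 1
```

```text
t 10.0 pos [0.4445 0.1965 0.229 ] w 0.0461 F [-0.1 -0.   0.6]
row t(cm) [-0.71 -0.02  6.11] w [-0.002 -0.002 -0.001] q [ 0.07  0.11 -0.64  2.07  0.21  0.85  0.9 ]
t 10.0 pos [0.4445 0.1965 0.229 ] w 0.0461 F [-0.1 -0.   0.6]
row t(cm) [-0.93 -0.03 13.29] w [-0.002 -0.002 -0.001] q [ 0.07  0.11 -0.64  2.07  0.21  0.85  0.9 ]
```

Emit:
apply_moves --commands '[{"tx": -0.4, "ty": 0, "tz": 4, "wx": 0, "wy": 0, "wz": 0}, {"tx": -0.7, "ty": 0, "tz": 8, "wx": 0, "wy": 0, "wz": 0}, {"tx": -0.9, "ty": 0, "tz": 11, "wx": 0, "wy": 0, "wz": 0}, {"tx": -0.9, "ty": 0, "tz": 13.3, "wx": 0, "wy": 0, "wz": 0}, {"tx": -0.9, "ty": 0, "tz": 13.3, "wx": 0, "wy": 0, "wz": 0}, {"tx": -0.9, "ty": 0, "tz": 13.3, "wx": 0, "wy": 0, "wz": 0}]'

```text
t: 10.75
tool_pos: [0.4771, 0.1978, 0.1012]
tcp_rot: [-0.009, 0.996, 0.001, 0.087]
force: [-0.1, 1.0, 0.4]
grip_width: 0.0456
finger_force: 0.0
```

Emit:
apply_moves --commands '[{"tx": -0.9, "ty": 0, "tz": 0, "wx": 0, "wy": 0, "wz": 0}, {"tx": 0, "ty": 0, "tz": 0, "wx": 0, "wy": 0, "wz": 0}, {"tx": 0, "ty": 0, "tz": 0, "wx": 0, "wy": 0, "wz": 0}, {"tx": 0, "ty": 0, "tz": 0, "wx": 0, "wy": 0, "wz": 0}, {"tx": 0, "ty": 0, "tz": 0, "wx": 0, "wy": 0, "wz": 0}]' --gripper 1.0

```text
t: 11.38
tool_pos: [0.4771, 0.1967, 0.1007]
tcp_rot: [-0.009, 0.996, 0.0, 0.087]
force: [-2.0, 0.6, 2.6]
grip_width: 0.0162
finger_force: 30.0
```

```bash
python3 plan.py .44 .1965 .26 10 1
```

```text
t 11.38 pos [0.4771 0.1967 0.1007] w 0.0162 F [-2.   0.6  2.6]
row t(cm) [  0.9    0.03 -16.33] w [-0.001 -0.001  0.001] q [-0.04  0.38 -0.54  2.12  0.5   0.6   0.65]
```

Emit:
apply_moves --commands '[{"tx": 0, "ty": 0, "tz": -4, "wx": 0, "wy": 0, "wz": 0}, {"tx": 0.5, "ty": 0, "tz": -9, "wx": 0, "wy": 0, "wz": 0}, {"tx": 0.9, "ty": 0, "tz": -14, "wx": 0, "wy": 0, "wz": 0}, {"tx": 0.9, "ty": 0, "tz": -17, "wx": 0, "wy": 0, "wz": 0}, {"tx": 0.9, "ty": 0, "tz": -17, "wx": 0, "wy": 0, "wz": 0}]'

```text
t: 12.0
tool_pos: [0.4406, 0.1969, 0.2692]
tcp_rot: [-0.009, 0.996, 0.001, 0.09]
force: [1.1, -0.6, -0.4]
grip_width: 0.0168
finger_force: 30.0
```

```bash
python3 plan.py .455 .08 .25 25 -30; python3 plan.py .499 -.0093 .229 40 -60
```

```text
t 12.0 pos [0.4406 0.1969 0.2692] w 0.0168 F [ 1.1 -0.6 -0.4]
row t(cm) [ -0.87 -11.72   2.11] w [ 0.165 -0.25   0.518] q [ 0.13  0.05 -0.69  2.03  0.15  0.92  0.95]
t 12.0 pos [0.4406 0.1969 0.2692] w 0.0168 F [ 1.1 -0.6 -0.4]
row t(cm) [ -4.66 -20.72   4.94] w [ 0.458 -0.468  0.974] q [ 0.13  0.05 -0.69  2.03  0.15  0.92  0.95]
```

```bash
python3 plan.py .4995 -.0093 .229 40 -50
```

```text
t 12.0 pos [0.4406 0.1969 0.2692] w 0.0168 F [ 1.1 -0.6 -0.4]
row t(cm) [ -4.71 -20.73   4.94] w [ 0.383 -0.483  0.815] q [ 0.13  0.05 -0.69  2.03  0.15  0.92  0.95]
```

Emit:
apply_moves --commands '[{"tx": -0.3, "ty": -4, "tz": 0.7, "wx": 0.06, "wy": -0.09, "wz": 0.17}, {"tx": -0.6, "ty": -8, "tz": 1.4, "wx": 0.12, "wy": -0.17, "wz": 0.35}, {"tx": -0.9, "ty": -11.7, "tz": 2.1, "wx": 0.17, "wy": -0.25, "wz": 0.5}, {"tx": -2.8, "ty": -16, "tz": 3.5, "wx": 0.27, "wy": -0.37, "wz": 0.65}, {"tx": -4.7, "ty": -20.7, "tz": 4.9, "wx": 0.383, "wy": -0.483, "wz": 0.815}, {"tx": -4.7, "ty": -20.7, "tz": 4.9, "wx": 0.383, "wy": -0.483, "wz": 0.815}, {"tx": -4.7, "ty": -20.7, "tz": 4.9, "wx": 0.383, "wy": -0.483, "wz": 0.815}, {"tx": -4.7, "ty": -20.7, "tz": 4.9, "wx": 0.383, "wy": -0.483, "wz": 0.815}, {"tx": -4.7, "ty": -20.7, "tz": 4.9, "wx": 0.383, "wy": -0.483, "wz": 0.815}]'

```text
t: 13.12
tool_pos: [0.4976, -0.0098, 0.227]
tcp_rot: [0.396, 0.853, -0.146, 0.307]
force: [0.2, 0.1, 0.2]
grip_width: 0.0169
finger_force: 30.0
```

```bash
python3 plan.py .4995 -.0093 .229 40 -50
python3 - <<'E'
from h import *
i=ctrl.get_image('side');j=ctrl.get_image('top');cv2.imwrite('pics/s6f.png',i);cv2.imwrite('pics/t6f.png',j)
i=i[110:310,190:350];j=j[210:330,230:350]
o=np.zeros((500,800,3),np.uint8);o[:,:400]=cv2.resize(i,(400,500),interpolation=2);o[:400,400:]=cv2.resize(j,(400,400),interpolation=2);cv2.imwrite('pics/g6.png',o)
E
```

```text
t 13.12 pos [ 0.4976 -0.0098  0.227 ] w 0.0169 F [0.2 0.1 0.2]
row t(cm) [-0.19  0.18 -0.1 ] w [-0.003 -0.004  0.005] q [ 0.1   0.17 -0.66  2.24  1.04  0.97 -0.56]
```

View pics/g6.png

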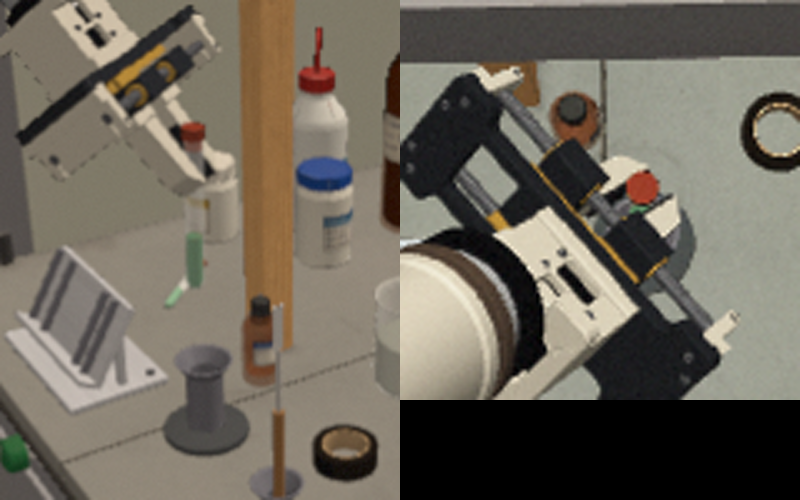

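g6 shows the tube held near vertical. In the side view the stopper top is at (267.6,160.4) and the bottom at (267.6,224.4). In the top view the stopper is at (302.9,266.4), and the spatula still stands.

```bash
python3 - <<'E'
from h import *
np.set_printoptions(precision=4,suppress=True)
s,e=tri((267.6,160.0),(302.7,266.2));print('stopper top',s,e)
for d in(.134,.136,.138):print(proj('side',[s-[0,0,d]]))
im=cv2.imread('pics/s6f.png');hsv=cv2.cvtColor(im,cv2.COLOR_BGR2HSV)
m=cv2.inRange(hsv,(40,50,60),(90,255,255));m[:,:255]=0;m[:,280:]=0;m[:190]=0;m[235:]=0
ys,xs=np.nonzero(m);print(ys.min(),ys.max());
for r in range(ys.min(),ys.max()+1,4):print(r,np.nonzero(m[r])[0].mean().round(1),end='; ')
e,v=ray('side',(267.6,224.4));
# bottom point: on ray where z = stopper z-.136
print('bottom',e+v*(s[2]-.136-e[2])/v[2])
E
python3 plan.py .4995 -.0093 .147 40 -50
```

```text
stopper top [ 0.4949 -0.0064  0.2741] 0.0018987140024618254
[[269.7706 225.2233]]
[[269.8083 226.1237]]
[[269.846  227.0221]]
203 232
203 267.5; 207 267.5; 211 267.5; 215 267.5; 219 268.0; 223 268.0; 227 260.0; 231 257.5; bottom [0.4946 0.002  0.1381]
t 13.22 pos [ 0.4978 -0.01    0.2273] w 0.0161 F [ 0.3  0.8 -0.6]
row t(cm) [5.1  0.22 6.2 ] w [-0.003 -0.003  0.003] q [ 0.1   0.17 -0.66  2.24  1.04  0.97 -0.56]
```

```bash
python3 plan.py .5 -.0112 .150 40 -50;python3 plan.py .5 -.0112 .107 40 -50
```

```text
t 13.22 pos [ 0.4978 -0.01    0.2273] w 0.0161 F [ 0.3  0.8 -0.6]
row t(cm) [4.77 0.13 6.09] w [-0.003 -0.003  0.003] q [ 0.1   0.17 -0.66  2.24  1.04  0.97 -0.56]
t 13.22 pos [ 0.4978 -0.01    0.2273] w 0.0161 F [ 0.3  0.8 -0.6]
row t(cm) [7.53 0.15 9.39] w [-0.003 -0.003  0.003] q [ 0.1   0.17 -0.66  2.24  1.04  0.97 -0.56]
```

Emit:
apply_moves --commands '[{"tx": 1.4, "ty": 0.1, "tz": 1.8, "wx": 0, "wy": 0, "wz": 0}, {"tx": 2.8, "ty": 0.1, "tz": 3.6, "wx": 0, "wy": 0, "wz": 0}, {"tx": 4.0, "ty": 0.1, "tz": 5.1, "wx": 0, "wy": 0, "wz": 0}, {"tx": 4.8, "ty": 0.1, "tz": 6.1, "wx": 0, "wy": 0, "wz": 0}, {"tx": 4.8, "ty": 0.1, "tz": 6.1, "wx": 0, "wy": 0, "wz": 0}, {"tx": 4.8, "ty": 0.1, "tz": 6.1, "wx": 0, "wy": 0, "wz": 0}]'

```text
t: 13.98
tool_pos: [0.4999, -0.0111, 0.1497]
tcp_rot: [0.397, 0.852, -0.146, 0.308]
force: [0.2, 0.2, -0.5]
grip_width: 0.0163
finger_force: 30.0
```

```bash
python3 plan.py .5 -.0112 .130 40 -50;python3 plan.py .5 -.0112 .107 40 -50
```

```text
t 13.97 pos [ 0.4999 -0.0111  0.1497] w 0.0163 F [ 0.2  0.2 -0.5]
row t(cm) [1.25 0.01 1.53] w [-0.004 -0.003  0.003] q [ 0.04  0.35 -0.62  2.29  1.25  0.96 -0.82]
t 13.97 pos [ 0.4999 -0.0111  0.1497] w 0.0163 F [ 0.2  0.2 -0.5]
row t(cm) [2.72 0.02 3.29] w [-0.004 -0.003  0.003] q [ 0.04  0.35 -0.62  2.29  1.25  0.96 -0.82]
```

Bottom is at about 0.060, in the cup mouth. Going down in two stages to watch the force.

Emit:
apply_moves --commands '[{"tx": 0.6, "ty": 0, "tz": 0.75, "wx": 0, "wy": 0, "wz": 0}, {"tx": 1.25, "ty": 0, "tz": 1.5, "wx": 0, "wy": 0, "wz": 0}, {"tx": 1.25, "ty": 0, "tz": 1.5, "wx": 0, "wy": 0, "wz": 0}]'

```text
t: 14.35
tool_pos: [0.4987, -0.0113, 0.1284]
tcp_rot: [0.396, 0.853, -0.147, 0.307]
force: [-0.7, 0.6, -0.7]
grip_width: 0.0164
finger_force: 30.0
```

Emit:
apply_moves --commands '[{"tx": 0.5, "ty": 0, "tz": 0.6, "wx": 0, "wy": 0, "wz": 0}, {"tx": 1.0, "ty": 0, "tz": 1.2, "wx": 0, "wy": 0, "wz": 0}, {"tx": 1.4, "ty": 0, "tz": 1.7, "wx": 0, "wy": 0, "wz": 0}, {"tx": 1.4, "ty": 0, "tz": 1.7, "wx": 0, "wy": 0, "wz": 0}]'

```text
t: 14.85
tool_pos: [0.499, -0.0115, 0.1066]
tcp_rot: [0.396, 0.853, -0.147, 0.307]
force: [-0.9, 0.1, -0.2]
grip_width: 0.0167
finger_force: 30.0
```

```bash
python3 plan.py .5 -.0112 .107 40 -50
python3 - <<'E'
from h import *
i=ctrl.get_image('side')[140:300,190:350]
cv2.imwrite('pics/g7.png',cv2.resize(i,None,fx=3.2,fy=3.2,interpolation=2))
E
```

```text
t 14.85 pos [ 0.499  -0.0115  0.1066] w 0.0167 F [-0.9  0.1 -0.2]
row t(cm) [-0.06  0.1   0.  ] w [-0.005 -0.004  0.004] q [ 0.    0.46 -0.59  2.31  1.36  0.96 -0.96]
```

View pics/g7.png

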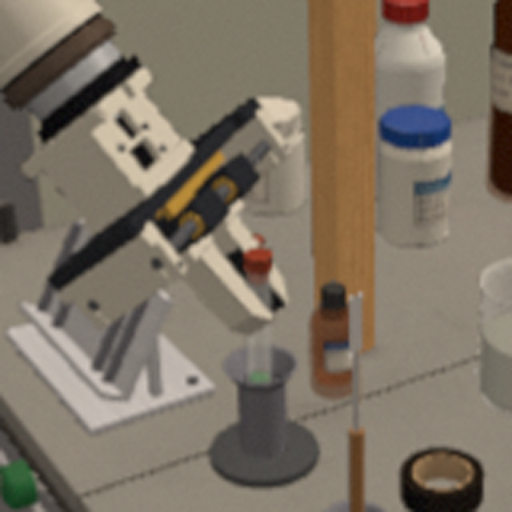

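g7 shows the tube down in the wide cup's bore at (260,375). Releasing and backing out, then up.

Emit:
apply_moves --commands '[{"tx": 0, "ty": 0, "tz": 0, "wx": 0, "wy": 0, "wz": 0}, {"tx": 0, "ty": 0, "tz": 0, "wx": 0, "wy": 0, "wz": 0}, {"tx": 0, "ty": 0, "tz": 0, "wx": 0, "wy": 0, "wz": 0}, {"tx": 0, "ty": 0, "tz": 0, "wx": 0, "wy": 0, "wz": 0}, {"tx": 0, "ty": 0, "tz": -3, "wx": 0, "wy": 0, "wz": 0}, {"tx": 0, "ty": 0, "tz": -6, "wx": 0, "wy": 0, "wz": 0}, {"tx": 0, "ty": 0, "tz": -10, "wx": 0, "wy": 0, "wz": 0}, {"tx": 0, "ty": 0, "tz": -14, "wx": 0, "wy": 0, "wz": 0}, {"tx": 0, "ty": 0, "tz": -18, "wx": 0, "wy": 0, "wz": 0}, {"tx": 0, "ty": 0, "tz": -18, "wx": 0, "wy": 0, "wz": 0}, {"tx": 0, "ty": 0, "tz": -18, "wx": 0, "wy": 0, "wz": 0}, {"tx": 0, "ty": 0, "tz": -18, "wx": 0, "wy": 0, "wz": 0}]' --gripper 0.5

```text
t: 16.4
tool_pos: [0.4256, 0.076, 0.2445]
tcp_rot: [0.397, 0.852, -0.147, 0.307]
force: [-0.1, -0.2, 0.7]
grip_width: 0.0461
finger_force: 0.0
```

Run:
```python
from h import *
o=ctrl.observe();print(o['t'],o['tool_pos'],o['joint_vel'].round(3))
i=ctrl.get_image('side');j=ctrl.get_image('top')
i=i[170:350,220:350];j=j[230:330,270:420]
o=np.zeros((560,800,3),np.uint8);o[:,:404]=cv2.resize(i,(404,560),interpolation=2);o[:264,404:]=cv2.resize(j,(396,264),interpolation=2);cv2.imwrite('pics/g8.png',o)
```

```text
16.4 [0.42555525 0.07601856 0.24453081] [-0.001  0.004 -0.002 -0.003 -0.004  0.004  0.002]
```

View pics/g8.png

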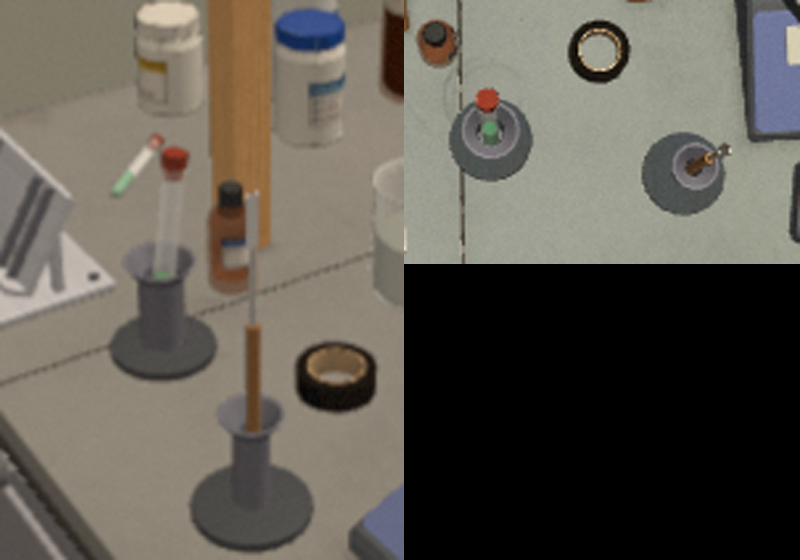

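g8 shows both standing in their cups: the stopper is at side (276,219) and top (301.4,266.7), and the spoon tip at side (301.4,232) and top (392,286.4). Checking the heights next.

Run:
```python
from h import *
print(tri((276.2,218.9),(301.2,266.8)),'want z~.149');print(tri((301.3,232),(391.8,286.3)),'want z~.214')
```

```text
(array([ 0.51125583, -0.00313153,  0.14784318]), np.float64(7.151745608036912e-05)) want z~.149
(array([ 0.46239837, -0.1716133 ,  0.21482741]), np.float64(0.0026424904237589406)) want z~.214
```

```bash
python3 -c "
from cell import ctrl
print(ctrl.sign_off())"
```

```text
the job is handed in; nothing more can be done
None
```

The job is handed in at about 16.5 s: the tube stands in the wide cup (leaning about 0.1 rad) and the spatula stands handle down in the narrow cup, both with top heights matching the cup floor, the arm clear, and the bystanders never touched; no verdict came back.

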